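# Raise the telescoping prop and lay the model's ridge beam

## Task

Pull the fork head of the telescoping prop straight up until its red sprung button pops out through the hole in the outer tube, stop as soon as it catches (never force the button against the edge of the hole) and let go, so that the prop stands on its button. Then lay the dark ridge beam in the notch of the model gable and in the prop's fork, about centred between the two, lowering it into place rather than dropping it. Leave the paints, glue and other things where they stand.

Things in the scene. Friction and masses are not known exactly. Their poses are not given: they have to be found in the camera images.
- board: Plywood assembly board, 300 (x) x 180 (y) x 12 mm, fixed, turned up to 0.3 rad. Origin: centre of its underside, z up; x runs from the yellow gable wall (x = -85 mm) to the prop (x = +85 mm), both on y = 0. Prop foot: 64 mm square, hub 43 mm high. Outer tube: steel, 30 mm square, 3 mm wall, fixed; its top lies 114 to 140 mm over the board's underside, its hole on the +x face is 12 mm high.
- notch (a point): Middle of the floor of the U notch at the gable's peak, 205.5 mm above the board's underside. The notch is 26 mm wide (y), open along x; cheeks 7 mm thick, 18 mm high. The gable is pale yellow, fixed, 16 mm thick (x), 140 mm wide (y).
- prop_tube: Sliding inner tube (20 mm square) with orange fork head. Slides only vertically, axes as the board's. Origin on its axis, 12 mm above the board's underside when fully down (the start). Mass 0.24 to 0.39 kg, sliding resistance 1 to 2 N; falls back if let go before the button pops. The hole catches it at some rise between 31 and 61 mm, not known beforehand; let go, it settles 2 to 3 mm onto its button.
- fork (a point): Middle of the fork's floor in the orange head, on the prop's axis, 150 mm above prop_tube's origin. Head block: 18 mm high below this point, 36 mm (x) x 40 mm (y); two cheeks on it along x, 7 mm thick, 16 mm high, flush with the block's y faces, leave a fork 26 mm wide (y), open along x. Grip the head by its y faces; the tube below is free.
- button: Red sprung button, 11 mm across, on the tube's +x side, 50 mm above prop_tube's origin. Origin: middle of its tip, axes as the board's. Tip 12 mm from the prop's axis when pressed in, hidden behind the outer tube's wall; 19 mm when popped through the hole (4 mm proud). About 2 mm after the pop the hole's upper edge stops the tube, giving under 0.1 mm per N. Over 25 N damages the button.
- beam: The ridge beam: dark wooden bar, 240 x 20 x 20 mm, about 70 g, lying on the bench to the left or right of the board. Origin: centre of its underside; x along its length.
- beam_mid (a point): Centre of the ridge beam (10 mm above its underside).
- lath: Bystander: pale flat lath 150 x 30 x 12 mm lying on the bench on the other side of the board. Origin: centre of its underside, x along it.
- paint_r: Bystander: red paint bottle, 36 mm across, 75 mm high. Origin: centre of its underside.
- paint_g: Bystander: green paint bottle, 36 mm across, 75 mm high. Origin: centre of its underside.
- paint_o: Bystander: orange paint bottle, 36 mm across, 75 mm high. Origin: centre of its underside.
- glue: Bystander: white glue bottle with orange cap, 48 mm across, 130 mm high. Origin: centre of its underside.
- stone: Bystander: grey stone, 72 mm across, 34 mm high. Origin: centre of its underside.
- filler: Bystander: small amber jar, 42 mm across, 42 mm high, standing on the board beside the line from gable to prop. Origin: centre of its underside.
Mind the look-alikes: they are no part of the job. Of the things like the beam, leave any that is green; of the rest the larger one is meant.

How it is judged (in metres and radians):
On the way:
1. the prop is raised, stands on its popped button and has been let go (z of prop_tube in the frame of board between 0.04 and 0.072 m and x of button in the frame of prop_tube above 0.0165 m and contact force between the fingers and prop_tube below 0.1 N), for 0.2 s.
At the end, for the whole second after the job is handed in: Prop let go, standing on its popped button (origin 40 to 72 mm over the board's underside, button tip over 16.5 mm from the axis); beam at rest, let go, in notch and fork: centre within 20 mm along and 6 mm across of the middle, 206 to 226 mm up, within 0.13 rad of the board's x (all of step 1 and x of beam_mid in the frame of board between -0.02 and 0.02 m and y of beam_mid in the frame of board between -0.006 and 0.006 m and z of beam_mid in the frame of board between 0.206 and 0.226 m and angle between the x axis of beam and the x axis of board, either way round below 0.13 rad and contact force between the fingers and beam below 0.1 N and linear speed of beam below 0.02 m/s); the robot touches nothing.
It fails at once if the button is forced against the edge of the hole or otherwise loaded with more than 25 N (contact force between button and anything else above 25 N).
It fails at once if the beam is dropped or thrown: it moves faster than 0.5 m/s while not held (linear speed of beam above 0.5 m/s and contact force between the fingers and beam below 0.05 N).
It fails at once if a bystander is moved by more than 25 mm (distance of any of lath, paint_r, paint_g, paint_o, glue, stone, filler from where it was at the start of the episode above 0.025 m).
It also fails if it takes over 61 s, if anything falls off the work surface, if the arm or the gripper's body presses on something with over 40 N, if the wrist force passes 120 N, or if a joint passes its speed limit or range.

## Robot

A 6-joint arm with a two-finger parallel gripper is mounted at the origin on the work surface. World frame = base frame: x ahead of the robot, y to its left, z up, the work surface at z = 0. Lengths are in mm, angles in rad, forces in N, time in s.
With the tool pointing down it reaches from about 300 to 775 mm from the base axis. Payload 14.6 kg.
Tool frame: the origin (TCP) lies on the front face of the gripper's body, between the roots of the fingers; the fingertips stand 97 mm ahead of it and the grasp point (between the pads) lies 78 mm ahead of it; z points along the fingers, y is the direction in which the jaws open and shut (so a half turn about z gives the same grasp; the last joint's range is limited). The gripper opens to 94 mm and grips with 3 to 60 N. Pads are 16 mm wide; open, the fingers measure 119 mm over their backs; the gripper's body (75 mm by 177 mm) begins 78 mm behind the grasp point.
Start: joints at [-1.22, 0.3, 1.521, -0, 1.321, -0.067], TCP at [223.155, -502.685, 302.646] pointing down, gripper open.
Joint ranges: [-3.03, 3.03], [-0.79, 2.21], [0.23, 2.52], [-1.04, 4.18], [0, 3.07], [-2.55, 2.55]. Speed limits (rad/s): [2.22, 2.22, 2.57, 3.14, 3.14, 3.14].

## Interface

Orientations are given as [roll, pitch, yaw] about the fixed x, y, z axes, in that order (R = Rz(yaw) Ry(pitch) Rx(roll)).
In Python, from cell import manip, eyes, finder gives the robot as it stands.
- The arm moves only by the tool drive_tool, never from a script. Its argument "rows" is a list of rows, each an object with "offset": the shift along the tool's x, y, z in mm, a list of three; "spin": the turn about the tool's z in degrees; "jaw": the finger opening in mm, from 0 to 94. In form: [{"offset": [dx, dy, dz], "spin": spin, "jaw": jaw}, ...]. A call has 1 to 20 rows; each row shifts and turns the commanded pose from where the row before left it, along the tool's axes as they then stand; what a row does not reach is not made up. A row lasts 1/10 s, in which the tool goes at most 50 mm and 8.59 degrees, less where a joint would pass 70% of its speed; a pose out of reach is approached as far as the arm can. A call is refused whole if a number of a shift passes 50 or a number of a turn 8.59, either way. A call with a gripper value outside its range is refused whole. The fingers move at their own pace and stop on an object; "force" is the grip in N (left out, the last holds). Time passes only in rows, so rows that do not move let the fingers close. It gives the time, the measured TCP pose, the force and the opening at its end, in the units of the state.
- manip.read_state(): the state, without advancing time (a new reading comes with each control period).
- eyes.camera(name): name is "scene" or "top" or "wrist"; returns a dict with "color" (400x640x3 uint8, blue, green, red), "depth" (400x640 float32, mm along the optical axis (not along the pixel's ray), 0 where there is no reading), "vfov" (degrees; the focal length in pixels is half the picture's height over the tangent of half this angle, whatever the lens; pixels are square), "cx", "cy" (the principal point, pixels), "rvec" (rotation vector, rad) and "tvec" (3), from world to camera coordinates, as OpenCV has them. Camera axes: x right, y down, z forward; pixel columns grow to the right and rows downward; lengths in mm; the calibration is good to about 2 mm. A picture is of the moment at which its call begins.
- manip.sign_off(): hands the job in, once; it reports no verdict.
Trained networks look in the newest picture that a camera, given by its name, has taken for a name from the list of things; names that differ only in an ending like _2 or _b are one class to them, and where a whole thing is asked for, a point or a joint stands for the part that bears it (a point fixed in the world has none). Each returns a list of dicts, best first, with "p" (0 to 1); they miss things now and then, are a little off and sometimes report something else, mostly with a low value. They report only what shows in the picture. A call takes as long as a camera call. They do not tell look-alikes from the thing itself.
- finder.find_in(camera, target): "uv" ([column, row] in pixels, amid what is visible of it).
The state is a dict: "clock": time; "joints": joint angles; "qd": joint speeds; "effort": joint torques, N m; "eef_pos": TCP position; "eef_rot": TCP orientation; "wrist_force": force on the tool from outside, world axes, zero at the start; "moment": the same for the moment, N m; "finger_gap": finger opening in mm.
Only numpy, scipy, OpenCV 4.12 (cv2) and the standard library are available. Lean on these libraries where they do the work, as an engineer would, in place of code of your own. Each camera call takes 0.05 s, during which the arm holds its last target. There are 200 camera calls.

## Working session

There is one attempt and no reset: what is moved stays moved. The work goes in short steps, Python scripts to look and compute and a tool call to move; the robot and the scene stay as the last step left them, time stands still between calls to the robot, and variables do not carry over. Pictures are saved under pics/ and viewed, about 8 in all and at most 12, crops included, and the job is handed in when it is done.

Besides the shell and the picture viewer there is one more tool, called after "Emit:" as name(argument=value, ...) on one line, values as JSON. drive_tool: Moves the arm, as the interface text tells. Its arguments: {"type":"object","properties":{"rows":{"type":"array","items":{"type":"object","properties":{"offset":{"type":"array","items":{"type":"number"}},"spin":{"type":"number"},"jaw":{"type":"number"}}}},"force":{"type":"number"}},"required":["rows"]}

```bash
ls; mkdir -p pics; cat > h.py <<'E'
import numpy as np, cv2
from cell import manip, eyes, finder
def cam(n):
    c=eyes.camera(n); c['f']=200/np.tan(np.radians(c['vfov'])/2)
    c['R']=cv2.Rodrigues(np.array(c['rvec'],float))[0]; c['t']=np.array(c['tvec'],float).ravel(); return c
def cloud(c):
    d=c['depth']; v,u=np.mgrid[:d.shape[0],:d.shape[1]]
    P=np.stack([(u-c['cx'])/c['f']*d,(v-c['cy'])/c['f']*d,d],-1)
    W=(P-c['t'])@c['R']; W[d==0]=np.nan; return W
def proj(c,p):
    q=c['R']@np.array(p,float)+c['t']; return q[:2]/q[2]*c['f']+[c['cx'],c['cy']]
E
python3 - <<'E'
from h import *
out=[]
for n in ['top','scene']:
    c=cam(n); W=cloud(c); print(n,c['vfov'],c['t'],(-c['R'].T@c['t']).round())
    np.savez(f'{n}.npz',W=W,color=c['color'])
    out.append(c['color'])
    for t in ['board','prop_tube','fork','notch','beam','lath','button','filler','glue','stone','paint_r','paint_g','paint_o']:
        r=finder.find_in(n,t)
        for q in r[:3]:
            u,v=map(int,np.round(q['uv']));  print(t,round(q['p'],2),u,v,W[min(v,399),min(u,639)].round())
cv2.imwrite('pics/top.png',out[0]);cv2.imwrite('pics/scene.png',out[1])
E
```

```text
pics
top 47.619262845264934 [  10.86383082  536.78991595 1152.22025587] [ 428.  -16. 1197.]
board 0.91 341 194 [571. -55.  11.]
prop_tube 0.72 336 147 [662. -40. 161.]
fork 0.79 339 150 [655. -47. 160.]
notch 0.92 337 192 [576. -45.  11.]
beam 0.96 398 298 [ 300. -198.   11.]
beam 0.89 220 311 [270. 260.  16.]
beam 0.66 222 208 [536. 256.  22.]
filler 0.76 316 184 [592.   9.  50.]
filler 0.58 427 124 [ 749. -281.   34.]
glue 0.98 222 130 [727. 244.  84.]
glue 0.32 336 149 [657. -40. 166.]
stone 0.73 425 124 [ 750. -276.   32.]
paint_r 0.69 301 112 [780.  47.  55.]
paint_r 0.59 378 108 [ 788. -152.   53.]
paint_r 0.55 349 110 [783. -77.  54.]
paint_g 0.69 301 112 [780.  47.  55.]
paint_g 0.59 378 108 [ 788. -152.   53.]
paint_g 0.55 349 110 [783. -77.  54.]
paint_o 0.69 301 112 [780.  47.  55.]
paint_o 0.59 378 108 [ 788. -152.   53.]
paint_o 0.55 349 110 [783. -77.  54.]
scene 43.75998119500049 [ 236.59654061 -301.2376324  1485.91986205] [1093.  286. 1038.]
board 0.67 298 228 [551. -67.  13.]
board 0.58 275 237 [670. -48. 162.]
prop_tube 0.83 277 235 [665. -46. 164.]
fork 0.95 275 239 [672. -47. 159.]
notch 0.76 303 228 [546. -56.  13.]
notch 0.41 425 275 [541. 252.  18.]
beam 0.8 426 278 [548. 257.  20.]
beam 0.79 456 192 [279. 245.   8.]
beam 0.69 298 141 [ 305. -196.   18.]
lath 0.74 230 175 [ 484. -303.   15.]
filler 0.52 319 251 [605.  18.  51.]
glue 0.61 240 308 [800. -72.  51.]
glue 0.58 393 351 [760. 253.  92.]
stone 0.86 175 260 [ 758. -276.   30.]
paint_r 0.69 292 332 [799.  53.  54.]
paint_r 0.63 239 306 [798. -75.  54.]
paint_r 0.6 212 298 [ 806. -138.   51.]
paint_g 0.69 292 332 [799.  53.  54.]
paint_g 0.63 239 306 [798. -75.  54.]
paint_g 0.6 212 298 [ 806. -138.   51.]
paint_o 0.69 292 332 [799.  53.  54.]
paint_o 0.63 239 306 [798. -75.  54.]
paint_o 0.6 212 298 [ 806. -138.   51.]
```

View pics/top.png

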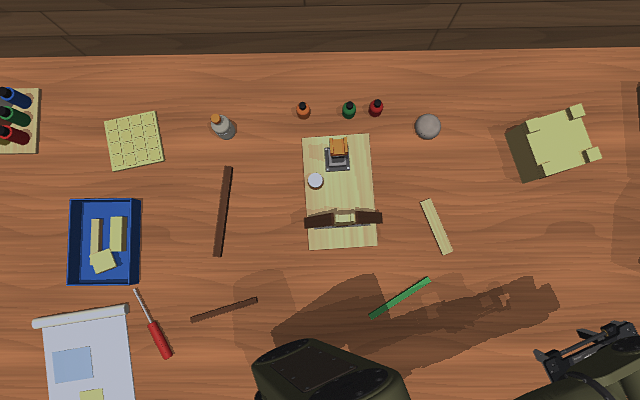

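View pics/scene.png

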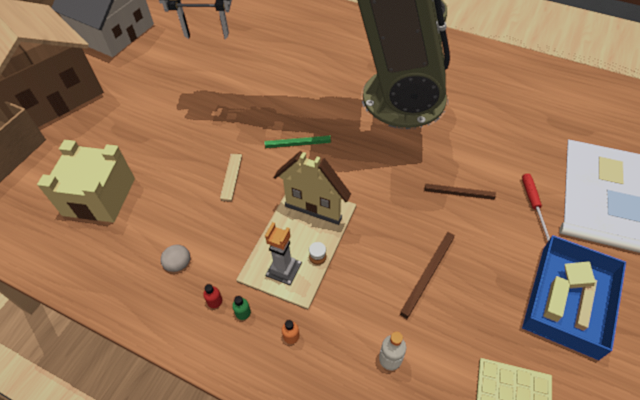

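Top view: the prop head is at (338,147), gable notch at (345,216) and beam at (223,211). The larger dark bar is the beam; the small dark bar and the green bar are decoys. Next I fit the poses.

```bash
python3 - <<'E'
from h import *
for n in ['top','scene']:
    z=np.load(n+'.npz');W=z['W'];C=z['color'];hsv=cv2.cvtColor(C,cv2.COLOR_BGR2HSV)
    X,Y,Z=W[...,0],W[...,1],W[...,2]
    def rect(m,lab):
        m=m.astype(np.uint8);k,l,s,_=cv2.connectedComponentsWithStats(m)
        if k<2: print(lab,'none');return
        m=l==1+np.argmax(s[1:,4]);p=np.stack([X[m],Y[m]],1).astype(np.float32)
        (c,wh,a)=cv2.minAreaRect(p);b=cv2.boxPoints((c,wh,a));e=[b[1]-b[0],b[2]-b[1]];e=max(e,key=np.linalg.norm)
        print(n,lab,m.sum(),'c',np.round(c,1),'wh',np.round(wh,1),'yaw',round(float(np.arctan(e[1]/e[0])),3),'z med/95',np.median(Z[m]).round(1),np.percentile(Z[m],95).round(1),'mean',p.mean(0).round(1))
    rect((Z>6)&(Z<30)&(X>400)&(X<680)&(Y>180)&(Y<320),'beam')
    rect((Z>7)&(Z<17)&(X>400)&(X<760)&(Y>-180)&(Y<90),'board')
    hd=(X>600)&(X<720)&(Y>-110)&(Y<20)
    rect(hd&(Z>155),'head')
    rect(hd&(Z>170),'cheeks');rect(hd&(Z>155)&(Z<168),'floor')
    g=(X>400)&(X<560)&(Y>-180)&(Y<90)
    rect(g&(Z>140),'gable140');rect(g&(Z>195),'g195');rect(g&(Z>214),'g214')
    print(np.nanmax(Z[g]),np.nanmax(Z[hd]))
    v,u=np.where(g&(Z>190)); print(u.min(),u.max(),v.min(),v.max())
    v0,u0=[(150,340),(235,277)][n=='scene'];a=C[v0-35:v0+35,u0-35:u0+35]
    v1,u1=[(215,344),(165,310)][n=='scene'];b=C[v1-35:v1+35,u1-35:u1+35]
    cv2.imwrite(f'pics/{n}_c.png',cv2.resize(np.hstack([a,b]),(800,400),interpolation=cv2.INTER_CUBIC))
cv2.imwrite('pics/crops.png',np.vstack([cv2.resize(cv2.imread(f'pics/{n}_c.png'),(600,300)) for n in ['top','scene']]))
E
```

```text
top beam 798 c [529.2 258.8] wh [ 25.1 239.9] yaw -0.119 z med/95 19.5 23.4 mean [527.8 256.1]
top board 4303 c [623.  -48.3] wh [213.7 182.8] yaw 0.062 z med/95 12.1 15.6 mean [616.2 -50.2]
top head 287 c [664.1 -44.4] wh [38.  39.6] yaw -1.5 z med/95 164.1 179.7 mean [662.9 -44.5]
top cheeks 52 c [664.4 -61.2] wh [34.7  6.8] yaw 0.018 z med/95 178.0 181.2 mean [663.5 -60.9]
top floor 183 c [662.6 -45.2] wh [36.9 37.8] yaw -0.048 z med/95 162.2 165.9 mean [662.7 -44.7]
top gable140 770 c [494.4 -53.9] wh [ 26.1 165.8] yaw -1.513 z med/95 195.4 222.1 mean [493.9 -52. ]
top g195 389 c [494.9 -55. ] wh [25.6 92.5] yaw -1.496 z med/95 209.6 223.9 mean [494.2 -53.5]
top g214 55 c [492.6 -26.1] wh [ 8.7 24.2] yaw -0.011 z med/95 218.6 220.7 mean [492.8 -26.5]
229.64980555127102 181.8376979208743
321 366 211 225
scene beam 913 c [527.9 256.4] wh [ 21.9 242.9] yaw -0.119 z med/95 20.2 23.5 mean [536.5 256.6]
scene board 5157 c [578.6 -49.3] wh [300.7 183.2] yaw 0.06 z med/95 12.5 15.7 mean [610.9 -39.1]
scene head 399 c [663.5 -44.3] wh [37.1 41.2] yaw -1.521 z med/95 164.7 179.5 mean [665.3 -44. ]
scene cheeks 77 c [664.7 -61.1] wh [36.   7.4] yaw 0.057 z med/95 177.9 180.0 mean [665.2 -60.2]
scene floor 234 c [663.4 -43.9] wh [36.7 40. ] yaw -1.54 z med/95 162.4 165.7 mean [665.8 -44.1]
scene gable140 1486 c [492.9 -53. ] wh [ 30.1 169.2] yaw -1.511 z med/95 178.9 219.9 mean [497.5 -46.6]
scene g195 481 c [493.5 -54.2] wh [28.6 90.7] yaw -1.507 z med/95 208.4 223.5 mean [495.6 -49.9]
scene g214 92 c [492.4 -31.3] wh [26.9 21.3] yaw 0.03 z med/95 219.0 225.0 mean [493.3 -30.1]
226.22088218877624 181.75304360726963
289 333 150 178
```

View pics/crops.png

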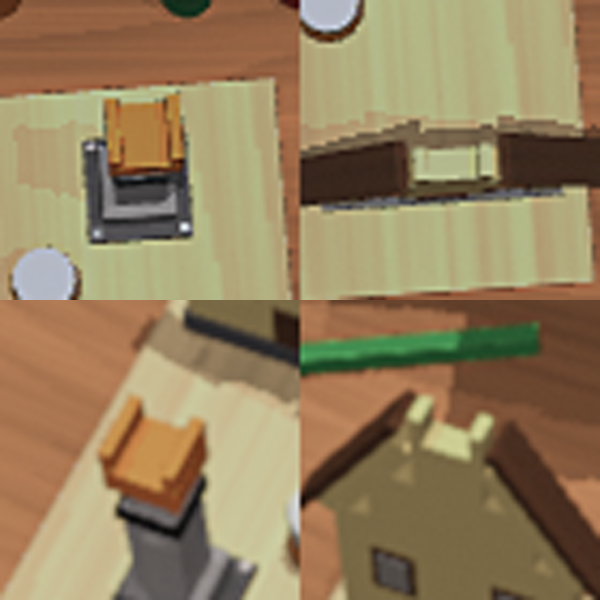

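```bash
cat >> h.py <<'E'
from scipy.spatial.transform import Rotation as Ro
def go(p,yaw):
    """tool-frame offset to TCP p with jaw axis (tool y) at world angle yaw (mod pi)"""
    s=manip.read_state();R=Ro.from_euler('xyz',s['eef_rot']).as_matrix()
    y=np.arctan2(R[1,1],R[0,1]);d=(yaw-y+np.pi/2)%np.pi-np.pi/2
    print('t',s['clock'],'pos',np.round(s['eef_pos'],1),'F',np.round(s['wrist_force'],1),'gap',s['finger_gap'],'j',np.round(s['joints'],2))
    print('offset now',(R.T@(np.array(p)-s['eef_pos'])).round(1),'spin',round(-np.degrees(d),2),'tilt',R[:,2].round(3))
    print('toolx',R[:,0].round(3),'tooly',R[:,1].round(3))
B=lambda x,y=0:np.array([578.6,-49.3])+np.array([[np.cos(.061),-np.sin(.061)],[np.sin(.061),np.cos(.061)]])@[x,y]
JAW=.061+np.pi/2
E
python3 -c "
from h import *
print(B(85),B(-85));go([*B(85),340],JAW)"
```

```text
[663.44190653 -44.11821497] [493.75809347 -54.48178503]
t 1.4 pos [ 223.1 -502.7  302.6] F [ 0.  -0.2  0.4] gap 93.7943271847944 j [-1.22  0.3   1.52  0.    1.32 -0.07]
offset now [ 588.5 -240.5  -37.4] spin 20.44 tilt [ 0. -0. -1.]
toolx [0.914 0.406 0.   ] tooly [ 0.406 -0.914  0.   ]
```

Emit:
drive_tool(rows=[{"offset": [0,0,-17],"spin": 6.81,"jaw": 94},{"offset": [0,0,-17],"spin": 6.81,"jaw": 94},{"offset": [0,0,-16],"spin": 6.82,"jaw": 94},{"offset": [33.4,-30.8,0],"spin": 0,"jaw": 94},{"offset": [33.4,-30.8,0],"spin": 0,"jaw": 94},{"offset": [33.4,-30.8,0],"spin": 0,"jaw": 94},{"offset": [33.4,-30.8,0],"spin": 0,"jaw": 94},{"offset": [33.4,-30.8,0],"spin": 0,"jaw": 94},{"offset": [33.4,-30.8,0],"spin": 0,"jaw": 94},{"offset": [33.4,-30.8,0],"spin": 0,"jaw": 94},{"offset": [33.4,-30.8,0],"spin": 0,"jaw": 94},{"offset": [33.4,-30.8,0],"spin": 0,"jaw": 94},{"offset": [33.4,-30.8,0],"spin": 0,"jaw": 94},{"offset": [33.4,-30.8,0],"spin": 0,"jaw": 94},{"offset": [33.4,-30.8,0],"spin": 0,"jaw": 94},{"offset": [33.4,-30.8,0],"spin": 0,"jaw": 94},{"offset": [33.4,-30.8,0],"spin": 0,"jaw": 94},{"offset": [0,0,0],"spin": 0,"jaw": 94},{"offset": [0,0,0],"spin": 0,"jaw": 94}])

```text
clock: 3.3
eef_pos: [663.8, -43.2, 351.8]
eef_rot: [-3.142, 0.001, 0.062]
wrist_force: [0.6, 0.2, 0.4]
finger_gap: 94.2
```

```bash
python3 - <<'E'
from h import *
go([*B(85),233],JAW)
c=cam('wrist');W=cloud(c);X,Y,Z=np.moveaxis(W,-1,0);np.savez('w.npz',W=W,color=c['color'])
cv2.imwrite('pics/w1.png',c['color'])
m=(X>600)&(X<720)&(Y>-110)&(Y<20)&(Z>155)&(Z<200)
for lo,hi in [(155,200),(172,200),(155,168)]:
    q=(m&(Z>lo)&(Z<hi)); p=np.stack([X[q],Y[q]],1).astype(np.float32)
    print(lo,q.sum(),cv2.minAreaRect(p),np.median(Z[q]))
print(proj(c,[*B(85),162]))
E
```

```text
t 3.3 pos [663.8 -43.2 351.8] F [0.6 0.2 0.4] gap 94.15055821367932 j [-0.12  0.54  1.07 -0.    1.53  1.39]
offset now [ -0.3   0.9 118.8] spin 0.08 tilt [-0.001 -0.    -1.   ]
toolx [ 0.998  0.062 -0.001] tooly [ 0.062 -0.998 -0.   ]
155 1852 ((663.2448120117188, -44.75780487060547), (36.09355545043945, 39.94100570678711), 3.428489923477173) 163.26570624787956
172 673 ((663.1388549804688, -44.826324462890625), (36.056087493896484, 39.904781341552734), 3.1106748580932617) 178.51837276933463
155 1120 ((663.4070434570312, -44.70306396484375), (35.65039825439453, 38.99717712402344), 3.2293574810028076) 162.59838813463543
[321.73653911 202.88466664]
```

View pics/w1.png

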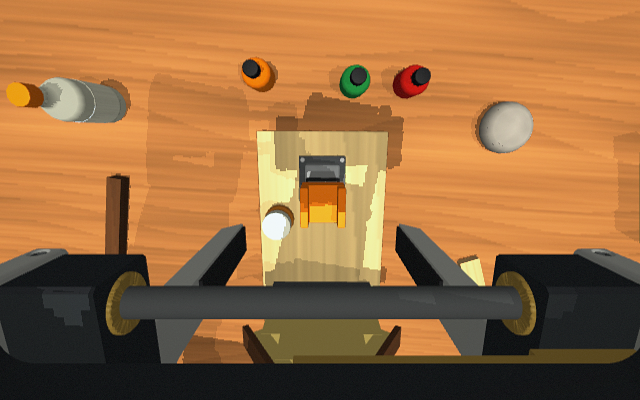

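The wrist view confirms the head at about (322,203), with world axis (663.3, -44.7). I'll lower onto the head and grip it gently.

Emit:
drive_tool(rows=[{"offset": [-0.6,1.5,25],"spin": 0,"jaw": 94},{"offset": [0,0,30],"spin": 0,"jaw": 94},{"offset": [0,0,30],"spin": 0,"jaw": 94},{"offset": [0,0,20],"spin": 0,"jaw": 70},{"offset": [0,0,14],"spin": 0,"jaw": 60},{"offset": [0,0,0],"spin": 0,"jaw": 50},{"offset": [0,0,0],"spin": 0,"jaw": 46},{"offset": [0,0,0],"spin": 0,"jaw": 42},{"offset": [0,0,0],"spin": 0,"jaw": 36},{"offset": [0,0,0],"spin": 0,"jaw": 36},{"offset": [0,0,0],"spin": 0,"jaw": 36},{"offset": [0,0,0],"spin": 0,"jaw": 36}], force=15)

```text
clock: 4.55
eef_pos: [663.2, -45.0, 234.3]
eef_rot: [-3.141, -0.001, 0.061]
wrist_force: [-0.6, 3.4, 5.2]
finger_gap: 40.0
```

```bash
cat > chk.py <<'E'
import sys
from h import *
go([663.3,-44.7,233],JAW)
c=cam('scene');W=cloud(c);C=c['color']
u,v=proj(c,[B(104)[0],B(104)[1],107]).astype(int);print('expect',u,v)
a=C[v-30:v+30,u-30:u+30].astype(int);b,g,r=a[...,0],a[...,1],a[...,2]
red=(r>110)&(g<0.35*r)&(b<0.45*r)
print('red px',red.sum(),np.argwhere(red).mean(0).round(1) if red.any() else '')
q=W[v-60:v+30,u-40:u+40];k=(C[v-60:v+30,u-40:u+40]);h=cv2.cvtColor(k,cv2.COLOR_BGR2HSV)
o=(h[...,0]>8)&(h[...,0]<18)&(h[...,1]>180)&(q[...,2]>130)&(abs(q[...,0]-663)<22)
print('orange z',np.nanpercentile(q[...,2][o],[5,50,98]).round(1),o.sum())
if len(sys.argv)>1: cv2.imwrite(f'pics/{sys.argv[1]}.png',cv2.resize(C[v-50:v+40,u-50:u+50],(800,600),interpolation=cv2.INTER_CUBIC))
E
python3 chk.py s0
```

```text
t 4.55 pos [663.2 -45.  234.3] F [-0.6  3.4  5.2] gap 39.99640841869684 j [-0.12  0.61  1.23  0.    1.3   1.39]
offset now [ 0.1 -0.3  1.3] spin 0.01 tilt [ 0.001  0.    -1.   ]
toolx [0.998 0.061 0.001] tooly [ 0.061 -0.998 -0.   ]
expect 276 255
red px 0 
orange z [149.7 167.  180.3] 81
```

Emit:
drive_tool(rows=[{"offset": [0,0,-4],"spin": 0,"jaw": 36},{"offset": [0,0,-4],"spin": 0,"jaw": 36},{"offset": [0,0,-4],"spin": 0,"jaw": 36},{"offset": [0,0,-4],"spin": 0,"jaw": 36},{"offset": [0,0,-4],"spin": 0,"jaw": 36},{"offset": [0,0,-4],"spin": 0,"jaw": 36},{"offset": [0,0,-3],"spin": 0,"jaw": 36},{"offset": [0,0,-2],"spin": 0,"jaw": 36},{"offset": [0,0,0],"spin": 0,"jaw": 36},{"offset": [0,0,0],"spin": 0,"jaw": 36}])

```text
clock: 5.6
eef_pos: [663.2, -45.0, 261.8]
eef_rot: [-3.141, 0.0, 0.061]
wrist_force: [5.1, 3.7, -5.0]
finger_gap: 40.1
```

```bash
python3 chk.py s1
```

```text
t 5.6 pos [663.2 -45.  261.8] F [ 5.1  3.7 -5. ] gap 40.097867328983995 j [-0.12  0.59  1.2   0.    1.35  1.39]
offset now [ 0.1 -0.3 28.8] spin 0.02 tilt [-0.  0. -1.]
toolx [ 0.998  0.061 -0.   ] tooly [ 0.061 -0.998 -0.   ]
expect 276 255
red px 0 
orange z [178.1 193.6 207.4] 89
```

View pics/s1.png

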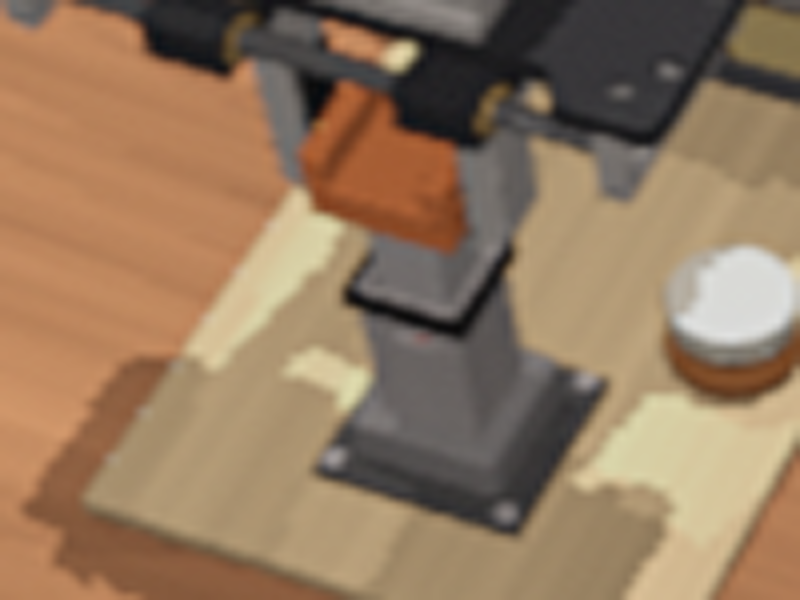

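A faint red spot below the collar, at about (422,335) in the crop, is probably the button showing through the hole. I'll work out its height.

```bash
python3 - <<'E'
from h import *
c=cam('scene');C=c['color'].astype(int)
for z in (60,70,80,90,100,110,120,130): print(z,*[proj(c,[*B(85+x),z]).round(1) for x in (12,15,19)])
print(C[248:262,274:284,2]-C[248:262,274:284,1])
E
```

```text
60 [280.  263.7] [279.4 264.8] [278.6 266.3]
70 [279.6 261.6] [279.  262.7] [278.2 264.2]
80 [279.2 259.4] [278.6 260.5] [277.8 262. ]
90 [278.7 257.1] [278.1 258.3] [277.3 259.8]
100 [278.3 254.9] [277.7 256. ] [276.9 257.6]
110 [277.9 252.6] [277.3 253.7] [276.5 255.3]
120 [277.5 250.3] [276.9 251.4] [276. 253.]
130 [277.  247.9] [276.4 249.1] [275.6 250.6]
[[ 6  6  5  4  5  5  5  4  5  6]
 [ 6  7  6  6  5  5  5  5  5  6]
 [ 5  6  5  6  6  7  6  5  6  5]
 [ 0  3  3  5  6  6  7  7  6  6]
 [ 3  2  1  3  3  4  5  6  5  4]
 [ 4  5  4  2  0  1  2  2  3  2]
 [ 5  6  5  5  6  7  3  2  1  4]
 [ 5  6  6 13 27 23  5  4  3  2]
 [ 6  6  6 10 20 16  6  6  4  5]
 [ 5  6  4  5  6  6  6  5  5  5]
 [ 5  6  5  5  6  5  5  6  6  6]
 [ 5  6  5  5  6  5  5  6  5  5]
 [ 5  5  5  5  6  6  6  5  6  5]
 [ 5  5  6  5  5  6  5  6  5  6]]
```

Emit:
drive_tool(rows=[{"offset": [0,0,-1],"spin": 0,"jaw": 36},{"offset": [0,0,-1],"spin": 0,"jaw": 36},{"offset": [0,0,-1],"spin": 0,"jaw": 36},{"offset": [0,0,0],"spin": 0,"jaw": 36},{"offset": [0,0,0],"spin": 0,"jaw": 36}])

```text
clock: 6.2
eef_pos: [663.2, -45.0, 264.7]
eef_rot: [-3.141, 0.0, 0.061]
wrist_force: [4.1, 4.1, -6.2]
finger_gap: 40.1
```

```bash
cat > chk.py <<'E'
from h import *
s=manip.read_state();print(s['clock'],np.round(s['eef_pos'],2),np.round(s['wrist_force'],1),s['finger_gap'])
C=cam('scene')['color'].astype(int)
print((C[...,2]-C[...,1])[250:262,274:284])
E
python3 chk.py
```

```text
6.2 [663.19 -45.02 264.73] [ 4.1  4.1 -6.2] 40.109082708715306
[[ 4  6  7  6  7  6  6  5  5  6]
 [ 2  3  4  5  6  6  6  7  6  6]
 [ 3  2  0 -1  1  3  5  6  6  5]
 [ 4  4  3  9 10  2  0  3  2  1]
 [ 5  6 12 36 48 24  5  0  2  1]
 [ 4  6  9 28 51 44 16  5  3  3]
 [ 5  5  5 12 23 23 10  5  5  5]
 [ 5  5  5  4  6  6  5  6  6  5]
 [ 6  6  5  5  5  5  6  5  5  6]
 [ 5  5  5  5  6  6  5  5  5  5]
 [ 4  5  6  5  5  6  5  6  5  6]
 [ 5  5  5  6  5  5  5  6  5  6]]
```

Emit:
drive_tool(rows=[{"offset": [0,0,-0.7],"spin": 0,"jaw": 36},{"offset": [0,0,-0.8],"spin": 0,"jaw": 36},{"offset": [0,0,0],"spin": 0,"jaw": 36},{"offset": [0,0,0],"spin": 0,"jaw": 36}])

```text
clock: 6.65
eef_pos: [663.2, -45.0, 266.2]
eef_rot: [-3.141, 0.0, 0.061]
wrist_force: [4.9, 3.9, -6.4]
finger_gap: 39.8
```

```bash
python3 chk.py
```

```text
6.65 [663.2  -45.02 266.19] [ 4.9  3.9 -6.4] 39.82974017854918
[[ 4  5  6  6  7  7  7  5  6  6]
 [ 1  1  4  5  6  6  6  6  6  5]
 [ 3  2  0 -1  0  1  4  5  6  4]
 [ 4  3  6 13 15  4 -1  0  3  2]
 [ 5  6 23 63 77 45  8  1  1  2]
 [ 5  5 14 35 56 45 14  5  2  2]
 [ 4  6  6  9 18 19 10  5  5  4]
 [ 6  6  4  4  5  5  5  5  6  5]
 [ 5  5  7  5  5  5  5  6  4  4]
 [ 5  5  5  5  6  5  5  6  5  5]
 [ 4  5  5  5  5  5  6  5  5  5]
 [ 4  6  5  5  6  6  6  5  5  6]]
```

Emit:
drive_tool(rows=[{"offset": [0,0,-0.7],"spin": 0,"jaw": 36},{"offset": [0,0,-0.8],"spin": 0,"jaw": 36},{"offset": [0,0,0],"spin": 0,"jaw": 36},{"offset": [0,0,0],"spin": 0,"jaw": 36}])

```text
clock: 7.1
eef_pos: [663.2, -45.0, 267.7]
eef_rot: [-3.141, 0.0, 0.061]
wrist_force: [4.5, 3.4, -5.8]
finger_gap: 39.9
```

```bash
python3 chk.py
```

```text
7.1 [663.18 -45.02 267.71] [ 4.5  3.4 -5.8] 39.873372539892415
[[ 4  6  6  6  7  6  6  5  6  6]
 [ 1  2  1  3  5  5  6  6  6  6]
 [ 3  0  0  0  0  2  5  6  5  3]
 [ 5  4  8 21 16  6 -1  1  3  2]
 [ 4  6 24 65 76 46  8  1  0  1]
 [ 4  5 15 35 54 46 14  4  3  3]
 [ 5  6  5  9 17 19 10  4  4  4]
 [ 6  5  5  4  4  6  6  5  6  5]
 [ 5  5  5  6  5  5  5  5  4  5]
 [ 6  6  5  6  5  5  5  5  6  5]
 [ 5  5  5  5  5  5  6  6  5  5]
 [ 5  5  6  6  6  6  6  5  4  5]]
```

Emit:
drive_tool(rows=[{"offset": [0,0,-0.7],"spin": 0,"jaw": 36},{"offset": [0,0,-0.8],"spin": 0,"jaw": 36},{"offset": [0,0,0],"spin": 0,"jaw": 36},{"offset": [0,0,0],"spin": 0,"jaw": 36}])

```text
clock: 7.55
eef_pos: [663.2, -45.0, 269.2]
eef_rot: [-3.141, 0.0, 0.061]
wrist_force: [4.6, 3.0, -5.7]
finger_gap: 40.1
```

```bash
python3 chk.py
```

```text
7.55 [663.18 -45.04 269.19] [ 4.6  3.  -5.7] 40.12794743137284
[[ 4  5  6  5  6  7  5  5  5  6]
 [ 0  1  1  3  5  7  6  6  7  5]
 [ 4  1  0 -1 -1  1  4  6  4  4]
 [ 4  3  8 19 14  4 -2  2  2  2]
 [ 5  6 19 55 70 46  9  0  3  0]
 [ 5  5 12 30 51 51 19  4  3  2]
 [ 5  5  5  9 16 20 11  6  5  5]
 [ 5  5  5  4  5  6  5  5  5  5]
 [ 5  6  6  5  5  5  5  5  5  5]
 [ 5  6  6  5  5  5  5  6  5  4]
 [ 5  6  5  5  6  6  6  5  5  5]
 [ 5  5  5  6  5  5  5  5  6  5]]
```

Emit:
drive_tool(rows=[{"offset": [0,0,-0.7],"spin": 0,"jaw": 36},{"offset": [0,0,-0.8],"spin": 0,"jaw": 36},{"offset": [0,0,0],"spin": 0,"jaw": 36},{"offset": [0,0,0],"spin": 0,"jaw": 36}])

```text
clock: 8.0
eef_pos: [663.2, -45.0, 270.7]
eef_rot: [-3.141, 0.0, 0.061]
wrist_force: [4.7, 3.7, -5.9]
finger_gap: 40.2
```

```bash
python3 chk.py
```

```text
8.0 [663.2  -45.04 270.7 ] [ 4.7  3.7 -5.9] 40.233200059623066
[[ 3  6  7  6  6  6  6  4  5  6]
 [ 0  3  3  4  5  6  7  6  7  6]
 [ 3  1  2 -1 -1  2  4  6  7  5]
 [ 4 10 19 20 12  4 -1  2  3  4]
 [ 6 17 41 56 63 43  7  0  1  1]
 [ 5 12 20 27 47 48 18  5  3  2]
 [ 4  6  5  8 16 19 11  5  5  5]
 [ 5  5  5  5  5  5  6  6  5  5]
 [ 5  5  5  5  5  5  5  5  6  6]
 [ 5  6  6  6  5  6  5  6  5  5]
 [ 5  5  6  5  5  5  5  5  6  5]
 [ 5  5  5  6  6  5  6  6  5  5]]
```

```bash
python3 - <<'E'
from h import *
C=cam('scene')['color']
cv2.imwrite('pics/s2.png',cv2.resize(C[235:275,255:305],(750,600),interpolation=cv2.INTER_NEAREST))
E
```

```text
(no output)
```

View pics/s2.png

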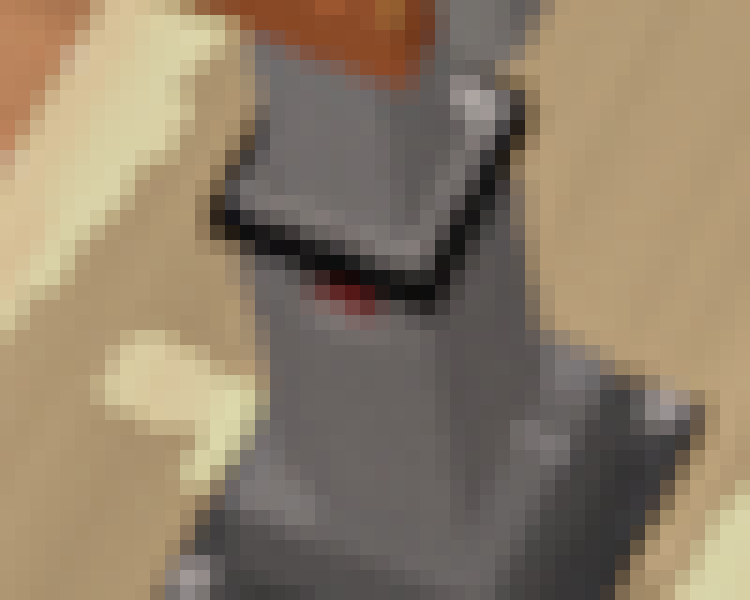

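Emit:
drive_tool(rows=[{"offset": [0,0,-0.5],"spin": 0,"jaw": 36},{"offset": [0,0,-0.5],"spin": 0,"jaw": 36},{"offset": [0,0,0],"spin": 0,"jaw": 36},{"offset": [0,0,0],"spin": 0,"jaw": 36}])

```text
clock: 8.5
eef_pos: [663.2, -45.0, 271.7]
eef_rot: [-3.141, 0.0, 0.061]
wrist_force: [4.7, 3.8, -7.2]
finger_gap: 40.2
```

```bash
python3 chk.py; python3 - <<'E'
from h import *
c=cam('top')
print([proj(c,[*B(85+x),110]).round(1) for x in (15,19,23)])
C=c['color'].astype(int);print((C[...,2]-C[...,1])[130:150,328:350])
E
```

```text
8.5 [663.2  -45.01 271.66] [ 4.7  3.8 -7.2] 40.1805253127247
[[ 5  6  5  6  6  7  6  5  5  6]
 [ 1  1  2  4  5  6  6  7  7  5]
 [ 3  3  3  1  1  2  5  5  6  3]
 [ 4 11 20 16 10  1  0  2  3  1]
 [ 4 19 41 54 57 36  7  0  0  2]
 [ 6 11 19 29 46 47 18  5  3  3]
 [ 6  5  6  8 17 20 12  5  5  5]
 [ 5  5  5  5  5  6  6  5  6  5]
 [ 5  7  6  5  5  5  5  5  5  5]
 [ 4  5  6  6  5  6  6  5  5  4]
 [ 5  5  5  5  6  5  5  5  6  5]
 [ 5  5  5  6  5  5  6  6  6  6]]
[array([336.8, 145.2]), array([336.7, 143.6]), array([336.5, 142. ])]
[[ 0  0  1  1  1  2  0  1  1  0  1  0  0  1  0  2  0  0  1  1  0  0]
 [ 2 -1 -1  1  0  2  2  0  1  1  1  1  1  0  1  1  1  0  1  0  0  0]
 [ 1  2 -2 -1  1  3  1  1  2  2  1  2  2  1  2  1  1  1  1  1  0  1]
 [ 0  3  1  0  0 -2  1  1  2  2  1  3  2  1  2  0  0  2  0  2  0  0]
 [ 1  1  2  3  1 -3 -1 -2 -2  1  0  0  1  1  2  1  0  1  1  0  0  0]
 [ 1  1 -1  1  2  1  0  0 -1 -1  0 -1  1  1  0 -1 -2  0 -2  0  0  2]
 [ 1  1 -1  0  1  1  1  3  2  1  0 -1  0 -2 -1  1  0  0  2  2  0  1]
 [-2  0  0  0  1  0  0  0  0  3  1  1  2  4  2  2  1  2  1 -1  0  1]
 [-5 -3 -1  1 -1  1  1  0  0  0  1  1 -2 -2 -1  0  0 -1  1  1 -1  0]
 [-6 -6 -3 -1  0  0  0  0  1  1  0  1  0  1 -1 -1 -1  0 -2 -2 -1 -1]
 [-6 -7 -1  2  2  0  1  1 -1  0  1  0 -1 -3 -1 -2 -1  0  0 10  0 -1]
 [ 2  2  1  0 -1  1  0  1  0  1  0  3  3  6  6  1 18 40 41 67 28 -2]
 [ 4  1  1  1  0  1  0  1  0  1  0 19 20 41 45 26 18 20  0 -5 -2 -1]
 [ 2  3  1  2  1  1  0  1  1  0  0 -1 -3 -4 -3 -3 -2 -2 -2 -2  1  0]
 [ 1  1  0  0  1  1  1  2  2  2  1  1  1  0  1  0  0  0  1  0  1  1]
 [ 1  2  3  2  1  1  0  1  1  1  2  2  1  1  2  1  2  2  1  1  2  2]
 [ 1  1  3  2  2  1  3  2  1  2  2  1  1  1  2  1  1  0  2  2  1  1]
 [ 2  2  0  3  2  1  1  2  1  1  2  1  1  1  1  0  0  2  1  2  2  2]
 [ 2  2  3  2  1  2  2  2  2  1  2  1  1  1  1  2  1  2  1  0  2  1]
 [ 1  0  2  2  1  2  3  2  1  2  2  1  1  2  1  1  1  2  2  2  1  1]]
```

Emit:
drive_tool(rows=[{"offset": [0,0,-0.5],"spin": 0,"jaw": 36},{"offset": [0,0,0],"spin": 0,"jaw": 36},{"offset": [0,0,0],"spin": 0,"jaw": 36}])

```text
clock: 8.9
eef_pos: [663.2, -45.1, 272.1]
eef_rot: [-3.141, 0.0, 0.061]
wrist_force: [5.6, 3.1, -6.8]
finger_gap: 40.1
```

```bash
python3 chk.py
```

```text
8.9 [663.2  -45.05 272.14] [ 5.6  3.1 -6.8] 40.05264989538441
[[ 5  5  6  6  7  6  5  5  6  5]
 [ 2  2  2  3  5  6  6  6  7  6]
 [ 3  2  2 -2  1  3  3  6  6  4]
 [ 4 10 19 18  8  4  0  1  3  4]
 [ 5 15 32 52 57 37  6  0  2  1]
 [ 6  9 17 28 46 46 18  5  3  3]
 [ 5  5  5  8 16 19 12  6  4  4]
 [ 5  5  5  5  5  5  6  6  5  4]
 [ 6  5  5  5  5  5  6  5  6  5]
 [ 5  6  5  6  6  6  6  5  5  5]
 [ 5  5  5  5  5  5  5  5  6  6]
 [ 5  5  6  5  5  5  6  5  5  6]]
```

Emit:
drive_tool(rows=[{"offset": [0,0,-0.6],"spin": 0,"jaw": 36},{"offset": [0,0,0],"spin": 0,"jaw": 36},{"offset": [0,0,0],"spin": 0,"jaw": 36}])

```text
clock: 9.25
eef_pos: [663.2, -45.0, 272.7]
eef_rot: [-3.141, 0.0, 0.061]
wrist_force: [5.4, 3.2, -6.9]
finger_gap: 40.1
```

```bash
python3 chk.py
```

```text
9.25 [663.2  -45.01 272.74] [ 5.4  3.2 -6.9] 40.06055365483359
[[ 5  5  5  6  6  6  6  6  4  6]
 [ 1  1  2  4  5  6  6  7  7  7]
 [ 2  3  3  0 -1  2  5  7  6  4]
 [ 4 16 28 18  9  3  0  1  4  2]
 [ 5 16 35 53 56 36  6 -1  1  1]
 [ 5  8 16 28 46 46 19  4  4  1]
 [ 4  5  5  8 17 20 11  5  5  5]
 [ 5  5  4  4  5  6  6  4  6  5]
 [ 6  5  6  6  5  5  5  5  6  5]
 [ 5  6  5  5  5  6  6  5  5  5]
 [ 4  6  6  5  5  5  5  5  6  5]
 [ 5  6  4  6  5  5  5  6  5  6]]
```

Emit:
drive_tool(rows=[{"offset": [0,0,-0.7],"spin": 0,"jaw": 36},{"offset": [0,0,0],"spin": 0,"jaw": 36},{"offset": [0,0,0],"spin": 0,"jaw": 36}])

```text
clock: 9.6
eef_pos: [663.2, -45.0, 273.5]
eef_rot: [-3.141, 0.0, 0.061]
wrist_force: [4.8, 3.2, -6.2]
finger_gap: 40.0
```

```bash
python3 chk.py
```

```text
9.6 [663.19 -45.02 273.46] [ 4.8  3.2 -6.2] 39.97682853398107
[[ 4  7  6  7  6  6  5  5  5  6]
 [ 0  3  3  4  6  7  7  6  6  5]
 [ 4  3  3  1 -1  3  5  6  5  4]
 [ 5 11 19 17  9  3 -1  1  3  0]
 [ 5 14 31 53 58 36  8  0  1  1]
 [ 5  9 16 27 45 47 18  5  3  3]
 [ 4  5  5  9 16 19 12  5  5  5]
 [ 5  5  6  5  5  5  6  6  6  6]
 [ 5  6  5  5  6  5  5  5  6  6]
 [ 5  6  6  5  5  6  4  5  5  5]
 [ 5  6  6  6  5  6  5  5  5  5]
 [ 4  6  5  6  5  5  6  5  5  5]]
```

```bash
cat > hd.py <<'E'
from h import *
z=[]
for i in range(3):
    c=cam('scene');W=cloud(c);C=c['color'];h=cv2.cvtColor(C,cv2.COLOR_BGR2HSV)
    X,Y,Z=np.moveaxis(W,-1,0)
    bx=(X-663.3)*np.cos(.061)+(Y+44.7)*np.sin(.061); by=-(X-663.3)*np.sin(.061)+(Y+44.7)*np.cos(.061)
    m=(abs(bx)<18)&(abs(by)<11)&(Z>160)&(Z<230)&(h[...,0]<20)&(h[...,1]>140)
    z.append(np.median(Z[m])); n=m.sum()
print('floor z',np.round(z,1),n)
E
python3 hd.py; python3 - <<'E'
from h import *
z=np.load('scene.npz');W=z['W'];h=cv2.cvtColor(z['color'],cv2.COLOR_BGR2HSV)
X,Y,Z=np.moveaxis(W,-1,0)
bx=(X-663.3)*np.cos(.061)+(Y+44.7)*np.sin(.061); by=-(X-663.3)*np.sin(.061)+(Y+44.7)*np.cos(.061)
m=(abs(bx)<18)&(abs(by)<11)&(Z>140)&(h[...,0]<20)&(h[...,1]>140)
print('start',np.median(Z[m]),m.sum())
E
```

```text
floor z [201.2 200.8 201. ] 146
start 161.9998077179091 163
```

Emit:
drive_tool(rows=[{"offset": [0,0,-0.6],"spin": 0,"jaw": 36},{"offset": [0,0,-0.6],"spin": 0,"jaw": 36},{"offset": [0,0,0],"spin": 0,"jaw": 36},{"offset": [0,0,0],"spin": 0,"jaw": 36}])

```text
clock: 10.2
eef_pos: [663.2, -45.0, 274.7]
eef_rot: [-3.141, 0.0, 0.061]
wrist_force: [4.1, 3.7, -5.5]
finger_gap: 40.2
```

```bash
python3 chk.py; python3 hd.py
```

```text
10.2 [663.19 -45.05 274.73] [ 4.1  3.7 -5.5] 40.195778290285176
[[ 4  5  7  6  7  6  5  6  5  6]
 [ 1  1  1  3  5  7  6  6  6  6]
 [ 3  4  4 -1 -1  1  4  5  5  4]
 [ 4 17 31 24 11  0  0  1  2  3]
 [ 4 16 43 64 60 33  5  1  0  2]
 [ 5  8 18 30 44 38 14  5  2  3]
 [ 5  5  5  8 16 17  9  6  5  4]
 [ 4  6  4  5  5  6  5  5  5  5]
 [ 5  6  5  5  5  5  4  6  6  5]
 [ 5  6  5  4  5  5  6  6  5  5]
 [ 5  6  6  5  5  6  6  5  6  5]
 [ 4  5  5  5  5  5  6  6  6  5]]
floor z [202.  202.5 202.3] 141
```

Emit:
drive_tool(rows=[{"offset": [0,0,-0.6],"spin": 0,"jaw": 36},{"offset": [0,0,-0.6],"spin": 0,"jaw": 36},{"offset": [0,0,0],"spin": 0,"jaw": 36},{"offset": [0,0,0],"spin": 0,"jaw": 36}])

```text
clock: 10.8
eef_pos: [663.2, -45.0, 276.4]
eef_rot: [-3.141, 0.0, 0.061]
wrist_force: [3.9, 3.5, -4.2]
finger_gap: 39.8
```

```bash
python3 chk.py; python3 hd.py
```

```text
10.8 [663.18 -44.98 276.39] [ 3.9  3.5 -4.2] 39.81589137854826
[[  5   5   6   6   7   7   5   5   6   5]
 [  2   2   1   5   5   6   6   6   7   6]
 [  1   5   2  -4  -1   2   4   6   6   4]
 [  8  34  47  25  14   3  -2   2   4   1]
 [ 20  65  90  86  75  39   3  -2   1   1]
 [ 34  83  99 101  93  44   8   4   3   3]
 [ 28  65  88  96  79  30   6   4   5   5]
 [  9  26  50  71  53  16   5   5   5   5]
 [  4   7  15  24  18   7   3   6   5   6]
 [  4   4   3   5   3   5   4   5   6   4]
 [  5   5   4   4   5   5   6   5   5   5]
 [  5   6   6   6   5   6   5   5   5   5]]
floor z [204.  204.  204.1] 139
```

The button has popped: a large red disc now shows, at a rise of about 42 mm. I'll ease the prop down onto the button, let go and retreat.

Emit:
drive_tool(rows=[{"offset": [0,0,0.6],"spin": 0,"jaw": 36},{"offset": [0,0,0.6],"spin": 0,"jaw": 36},{"offset": [0,0,0.6],"spin": 0,"jaw": 36},{"offset": [0,0,0],"spin": 0,"jaw": 36},{"offset": [0,0,0],"spin": 0,"jaw": 44},{"offset": [0,0,0],"spin": 0,"jaw": 60},{"offset": [0,0,0],"spin": 0,"jaw": 80},{"offset": [0,0,0],"spin": 0,"jaw": 80},{"offset": [0,0,-10],"spin": 0,"jaw": 80},{"offset": [0,0,-30],"spin": 0,"jaw": 80},{"offset": [0,0,-30],"spin": 0,"jaw": 80},{"offset": [0,0,-10],"spin": 0,"jaw": 80},{"offset": [0,0,0],"spin": 0,"jaw": 80}])

```text
clock: 12.3
eef_pos: [663.2, -45.3, 356.7]
eef_rot: [3.141, -0.003, 0.061]
wrist_force: [0.7, -0.9, -0.9]
finger_gap: 79.9
```

```bash
python3 chk.py; python3 hd.py; python3 - <<'E'
from h import *
go([527.9,256.8,260],-.119+np.pi/2)
c=cam('wrist');W=cloud(c);X,Y,Z=np.moveaxis(W,-1,0)
for n in ('wrist',):
    m=(abs(X-663)<22)&(abs(Y+44)<12)&(Z>180)&(Z<230)
    print('fork floor wrist',np.median(Z[m]),m.sum())
E
```

```text
12.3 [663.18 -45.32 356.69] [ 0.7 -0.9 -0.9] 79.89983831232293
[[  5   6   7   7   7   6   6   5   5   6]
 [  2   2   3   4   5   6   7   5   6   6]
 [  0   1   1  -3  -2   2   4   7   6   3]
 [  3  20  42  26  14   2  -1   2   3   3]
 [ 12  51  88  88  76  42   5   0   1   2]
 [ 27  79 101 102  95  59  16   2   3   2]
 [ 28  75  93  96  91  49  13   4   5   4]
 [ 12  40  70  80  72  28   6   5   5   5]
 [  3  11  22  29  27  11   4   5   6   4]
 [  4   5   4   5   6   3   4   5   5   5]
 [  5   4   5   5   5   5   5   5   5   5]
 [  5   5   6   5   5   5   6   5   6   6]]
floor z [202.3 202.6 202.1] 168
t 12.5 pos [662.9 -45.3 353.3] F [-0.3  0.8  0.3] gap 79.97142882517882 j [-0.12  0.54  1.07 -0.    1.53  1.39]
offset now [-116.1 -309.7   93.7] spin 10.32 tilt [-0.003  0.    -1.   ]
toolx [ 0.998  0.061 -0.002] tooly [ 0.061 -0.998 -0.   ]
fork floor wrist 203.18390085945163 1425
```

The prop stands with its fork floor at about 202.5 mm. Now to the beam.

Emit:
drive_tool(rows=[{"offset": [0,0,0],"spin": 5.16,"jaw": 80},{"offset": [0,0,0],"spin": 5.16,"jaw": 80},{"offset": [-21.2,-35.5,0],"spin": 0,"jaw": 80},{"offset": [-21.2,-35.5,0],"spin": 0,"jaw": 80},{"offset": [-21.2,-35.5,0],"spin": 0,"jaw": 80},{"offset": [-21.2,-35.5,0],"spin": 0,"jaw": 80},{"offset": [-21.2,-35.5,0],"spin": 0,"jaw": 80},{"offset": [-21.2,-35.5,0],"spin": 0,"jaw": 80},{"offset": [-21.2,-35.5,0],"spin": 0,"jaw": 80},{"offset": [-21.2,-35.5,0],"spin": 0,"jaw": 80},{"offset": [0,0,35],"spin": 0,"jaw": 80},{"offset": [0,0,35],"spin": 0,"jaw": 80},{"offset": [0,0,0],"spin": 0,"jaw": 80},{"offset": [0,0,0],"spin": 0,"jaw": 80}])

```text
clock: 13.95
eef_pos: [528.5, 256.8, 285.5]
eef_rot: [3.141, 0.001, -0.119]
wrist_force: [-0.4, -0.0, 0.9]
finger_gap: 80.1
```

```bash
python3 - <<'E'
from h import *
c=cam('wrist');W=cloud(c);X,Y,Z=np.moveaxis(W,-1,0)
cv2.imwrite('pics/w2.png',c['color'])
m=((Z>12)&(Z<28)&(X>390)&(X<680)&(Y>210)&(Y<300)).astype(np.uint8)
k,l,s,_=cv2.connectedComponentsWithStats(m);m=l==1+np.argmax(s[1:,4])
p=np.stack([X[m],Y[m]],1).astype(np.float32);print(m.sum(),cv2.minAreaRect(p),np.median(Z[m]))
u=(p-p.mean(0));w=np.linalg.svd(u,full_matrices=False)[2][0];print('yaw',np.arctan(w[1]/w[0]),'mean',p.mean(0))
for x in (450,500,528,560,600):
    q=m&(abs(X-x)<6); 
    if q.any(): print(x,Y[q].min().round(1),Y[q].max().round(1))
go([527.9,256.8,101],-.119+np.pi/2)
E
```

```text
3471 ((527.6322021484375, 257.36419677734375), (19.994800567626953, 239.76673889160156), 83.1588363647461) 20.602059993998065
yaw -0.119568214 mean [537.00305 256.18967]
450 256.3 276.3
500 250.7 271.2
528 247.5 267.5
560 243.8 263.6
600 238.2 258.6
t 14.0 pos [528.9 256.8 286.6] F [-0.  -0.4  1.1] gap 79.99981552851335 j [0.39 0.4  1.43 0.   1.31 2.08]
offset now [ -1.2   0.2 185.6] spin -0.02 tilt [ 0.001  0.001 -1.   ]
toolx [ 0.993 -0.119  0.001] tooly [-0.119 -0.993 -0.001]
```

View pics/w2.png

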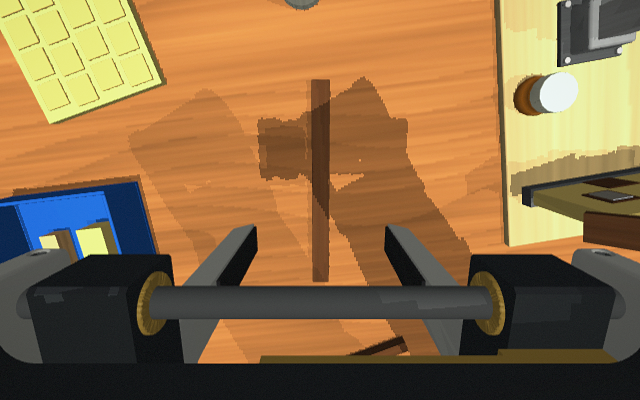

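The wrist view confirms the beam at pixels x 320, y 80-280, with its centre at (527.6, 257.4). I'll descend and grip.

Emit:
drive_tool(rows=[{"offset": [-1.2,-0.5,30],"spin": 0,"jaw": 70},{"offset": [0,0,40],"spin": 0,"jaw": 60},{"offset": [0,0,40],"spin": 0,"jaw": 50},{"offset": [0,0,35],"spin": 0,"jaw": 50},{"offset": [0,0,20],"spin": 0,"jaw": 50},{"offset": [0,0,12],"spin": 0,"jaw": 50},{"offset": [0,0,7],"spin": 0,"jaw": 50},{"offset": [0,0,0],"spin": 0,"jaw": 40},{"offset": [0,0,0],"spin": 0,"jaw": 30},{"offset": [0,0,0],"spin": 0,"jaw": 22},{"offset": [0,0,0],"spin": 0,"jaw": 15},{"offset": [0,0,0],"spin": 0,"jaw": 15},{"offset": [0,0,0],"spin": 0,"jaw": 15},{"offset": [0,0,0],"spin": 0,"jaw": 15}], force=30)

```text
clock: 15.4
eef_pos: [527.5, 257.6, 101.8]
eef_rot: [-3.141, -0.001, -0.119]
wrist_force: [-0.9, -0.2, 6.8]
finger_gap: 19.5
```

```bash
python3 - <<'E'
from h import *
go([*B(0),372],JAW)
E
```

```text
t 15.4 pos [527.5 257.6 101.8] F [-0.9 -0.2  6.8] gap 19.464525277375085 j [ 0.39  0.61  1.57 -0.    0.95  2.08]
offset now [  87.4  298.5 -270.3] spin -10.32 tilt [ 0.001  0.    -1.   ]
toolx [ 0.993 -0.119  0.001] tooly [-0.119 -0.993 -0.   ]
```

Emit:
drive_tool(rows=[{"offset": [0,0,-5],"spin": 0,"jaw": 15},{"offset": [0,0,-15],"spin": 0,"jaw": 15},{"offset": [0,0,-25],"spin": 0,"jaw": 15},{"offset": [0,0,-30],"spin": 0,"jaw": 15},{"offset": [0,0,-30],"spin": 0,"jaw": 15},{"offset": [0,0,-30],"spin": 0,"jaw": 15},{"offset": [0,0,-30],"spin": 0,"jaw": 15},{"offset": [0,0,-30],"spin": 0,"jaw": 15},{"offset": [0,0,-30],"spin": 0,"jaw": 15},{"offset": [0,0,-25],"spin": -3,"jaw": 15},{"offset": [0,0,-15],"spin": -3,"jaw": 15},{"offset": [0,0,-5],"spin": -4.32,"jaw": 15},{"offset": [0,0,0],"spin": 0,"jaw": 15},{"offset": [0,0,0],"spin": 0,"jaw": 15}])

```text
clock: 16.8
eef_pos: [527.0, 257.4, 371.3]
eef_rot: [3.142, 0.0, 0.059]
wrist_force: [-0.3, -0.6, -0.7]
finger_gap: 19.6
```

```bash
python3 - <<'E'
from h import *
go([*B(0),372],JAW)
E
```

```text
t 16.8 pos [527.  257.4 371.3] F [-0.3 -0.6 -0.7] gap 19.62609987280122 j [ 0.39  0.34  1.31 -0.    1.49  1.9 ]
offset now [ 33.4 309.2  -0.7] spin -0.12 tilt [-0. -0. -1.]
toolx [ 0.998  0.059 -0.   ] tooly [ 0.059 -0.998  0.   ]
```

Emit:
drive_tool(rows=[{"offset": [3.4,15,0],"spin": -0.1,"jaw": 15},{"offset": [3,30,0],"spin": 0,"jaw": 15},{"offset": [4,35,0],"spin": 0,"jaw": 15},{"offset": [4,35,0],"spin": 0,"jaw": 15},{"offset": [4,35,0],"spin": 0,"jaw": 15},{"offset": [4,35,0],"spin": 0,"jaw": 15},{"offset": [4,35,0],"spin": 0,"jaw": 15},{"offset": [4,35,0],"spin": 0,"jaw": 15},{"offset": [3,30,0],"spin": 0,"jaw": 15},{"offset": [0,15,0],"spin": 0,"jaw": 15},{"offset": [0,9,0],"spin": 0,"jaw": 15},{"offset": [0,0,0],"spin": 0,"jaw": 15},{"offset": [0,0,0],"spin": 0,"jaw": 15}])

```text
clock: 18.1
eef_pos: [579.9, -48.0, 371.1]
eef_rot: [-3.141, 0.0, 0.063]
wrist_force: [0.1, 0.1, -2.1]
finger_gap: 19.6
```

```bash
python3 - <<'E'
from h import *
go([*B(0),372],JAW)
c0,s0=np.cos(.061),np.sin(.061)
im=[]
for n in ('top','scene','wrist'):
    c=cam(n);W=cloud(c);im.append(c['color'])
    x=W[...,0]-578.6;y=W[...,1]+49.3;bx=x*c0+y*s0;by=-x*s0+y*c0;Z=W[...,2]
    m=(Z>282)&(Z<298)&(abs(bx)<140)&(abs(by)<25)&((abs(bx)>50)|(n=='wrist'))
    if m.sum()>20:
        p=np.stack([bx[m],by[m]],1).astype(np.float32);print(n,m.sum(),'x',p[:,0].min(),p[:,0].max(),cv2.minAreaRect(p),np.median(Z[m]))
        for a,b in((-130,-90),(-90,-50),(50,90),(90,130)):
            q=m&(bx>a)&(bx<b)
            if q.sum()>5:print(a,q.sum(),'y',by[q].min().round(1),by[q].max().round(1),'z',np.median(Z[q]).round(1))
    # notch cheeks & fork cheeks
    for nm,a,b,lo,hi in(('notch',-94,-76,212,232),('fork',67,103,210,225)):
        q=(bx>a)&(bx<b)&(abs(by)<24)&(Z>lo)&(Z<hi)
        if q.sum()>5:print(nm,q.sum(),'y',by[q].min().round(1),by[q].max().round(1),'gap',by[q&(by<0)].max().round(1) if (q&(by<0)).any() else None,by[q&(by>0)].min().round(1) if (q&(by>0)).any() else None)
cv2.imwrite('pics/p.png',np.vstack([im[0][120:270,230:480].repeat(2,0).repeat(2,1),im[1][130:280,200:450].repeat(2,0).repeat(2,1)]))
E
```

```text
t 18.1 pos [579.9 -48.  371.1] F [ 0.1  0.1 -2.1] gap 19.62280273024719 j [-0.15  0.33  1.32  0.    1.49  1.36]
offset now [-1.4  1.2 -0.9] spin 0.13 tilt [-0.  0. -1.]
toolx [ 0.998  0.063 -0.   ] tooly [ 0.063 -0.998 -0.   ]
scene 440 x -70.739555 122.97073 ((26.14910125732422, 1.692326545715332), (193.6658935546875, 21.50732421875), 0.34004446864128113) 289.27406505377473
-90 27 y 3.3 11.7 z 289.3
50 214 y -8.2 12.7 z 289.3
90 199 y -8.5 13.0 z 289.2
notch 32 y 12.3 23.8 gap None 12.3
fork 104 y -20.7 19.8 gap -12.9 12.6
wrist 11499 x -71.268974 121.531784 ((24.622276306152344, 3.2077255249023438), (193.18218994140625, 43.501747131347656), 6.600818634033203) 289.9524303145191
-90 923 y -8.4 11.3 z 290.0
50 2940 y -8.2 11.8 z 289.9
90 2706 y -8.1 11.9 z 289.9
notch 42 y -19.7 19.9 gap -13.6 15.6
fork 723 y -20.6 19.5 gap -13.5 16.1
```

View pics/p.png

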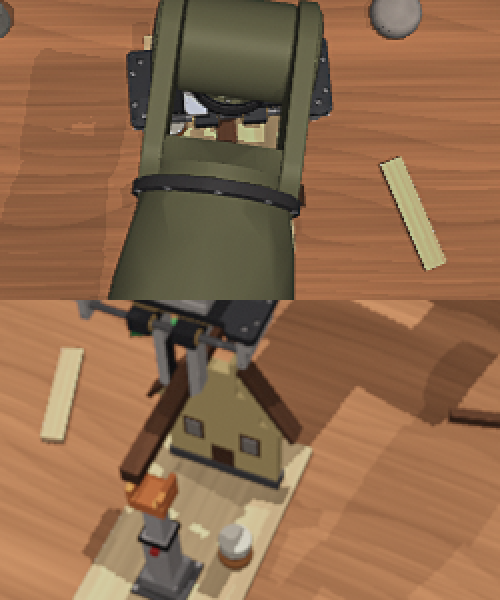

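The beam is held level, +1.8 mm across and about +1.5 mm along. I'll correct this and lower it to just above the cheeks.

Emit:
drive_tool(rows=[{"offset": [-1.5,2.1,10],"spin": 0.1,"jaw": 15},{"offset": [0,0,15],"spin": 0,"jaw": 15},{"offset": [0,0,12],"spin": 0,"jaw": 15},{"offset": [0,0,5],"spin": 0,"jaw": 15},{"offset": [0,0,0],"spin": 0,"jaw": 15},{"offset": [0,0,0],"spin": 0,"jaw": 15}])

```text
clock: 18.85
eef_pos: [578.7, -51.0, 329.5]
eef_rot: [3.141, -0.001, 0.061]
wrist_force: [-0.1, 0.3, -0.6]
finger_gap: 19.6
```

```bash
cat > bm.py <<'E'
import sys
from h import *
z0=float(sys.argv[1])
go([*B(0),326],JAW)
c0,s0=np.cos(.061),np.sin(.061)
for n in ('wrist','scene'):
    c=cam(n);W=cloud(c);cv2.imwrite(f'pics/bm_{n}.png',c['color'])
    x=W[...,0]-578.6;y=W[...,1]+49.3;bx=x*c0+y*s0;by=-x*s0+y*c0;Z=W[...,2]
    m=(Z>z0-6)&(Z<z0+6)&(abs(bx)<140)&(abs(by)<17)
    d=c['color'].max(-1)<110; m&=d
    print(n,'xmax',bx[m].max())
    for a,b in((-130,-94),(-70,-50),(40,66),(105,125)):
        q=m&(bx>a)&(bx<b)
        if q.sum()>5:print(a,q.sum(),'y',by[q].min().round(1),by[q].max().round(1),'z',np.median(Z[q]).round(1))
    for nm,a,b,lo,hi in(('notch',-94,-76,212,228),('fork',67,103,208,223)):
        q=(bx>a)&(bx<b)&(abs(by)<24)&(Z>lo)&(Z<hi)&~d
        if q.sum()>5:print(nm,q.sum(),'y',by[q].min().round(1),by[q].max().round(1))
E
python3 bm.py 246
```

```text
t 18.85 pos [578.7 -51.  329.5] F [-0.1  0.3 -0.6] gap 19.610548252765458 j [-0.15  0.35  1.39 -0.    1.4   1.36]
offset now [-0.  -1.7  3.5] spin 0.01 tilt [ 0.001 -0.    -1.   ]
toolx [0.998 0.061 0.001] tooly [ 0.061 -0.998  0.   ]
wrist xmax 119.39753553550175
-70 881 y -11.3 8.3 z 248.3
40 1795 y -11.4 8.6 z 248.3
105 84 y -11.2 8.3 z 248.2
notch 566 y -23.3 20.0
fork 1414 y -20.6 19.4
scene xmax 121.73563132175641
-70 24 y 0.8 8.7 z 247.6
40 122 y -10.8 9.4 z 248.1
105 83 y -10.8 9.2 z 247.4
fork 87 y 12.2 20.1
```

Emit:
drive_tool(rows=[{"offset": [0,-1,2],"spin": 0,"jaw": 15},{"offset": [0,0,3],"spin": 0,"jaw": 15},{"offset": [0,0,3],"spin": 0,"jaw": 15},{"offset": [0,0,3],"spin": 0,"jaw": 15},{"offset": [0,0,3],"spin": 0,"jaw": 15},{"offset": [0,0,3],"spin": 0,"jaw": 15},{"offset": [0,0,1],"spin": 0,"jaw": 15},{"offset": [0,0,0],"spin": 0,"jaw": 15},{"offset": [0,0,0],"spin": 0,"jaw": 15}])

```text
clock: 19.85
eef_pos: [578.6, -50.0, 311.1]
eef_rot: [3.142, -0.0, 0.061]
wrist_force: [-0.4, 0.1, -0.9]
finger_gap: 19.9
```

```bash
python3 bm.py 230
```

```text
t 19.85 pos [578.6 -50.  311.1] F [-0.4  0.1 -0.9] gap 19.877137578267973 j [-0.15  0.36  1.42 -0.    1.36  1.36]
offset now [  0.1  -0.7 -14.9] spin 0.01 tilt [ 0. -0. -1.]
toolx [0.998 0.061 0.   ] tooly [ 0.061 -0.998  0.   ]
wrist xmax 119.63107146406624
-70 887 y -10.3 9.3 z 230.1
40 1795 y -10.5 9.5 z 230.0
105 83 y -10.3 9.3 z 229.7
notch 258 y -20.1 19.8
fork 1750 y -20.6 19.5
scene xmax 120.94510090574477
-70 18 y 1.7 9.8 z 229.5
40 110 y -11.1 10.3 z 229.5
105 71 y -10.0 10.1 z 229.3
fork 149 y -20.4 20.6
```

Well centred, with the underside at about 210. I'll lower slowly to first contact.

Emit:
drive_tool(rows=[{"offset": [0,0,1],"spin": 0,"jaw": 15},{"offset": [0,0,1],"spin": 0,"jaw": 15},{"offset": [0,0,1],"spin": 0,"jaw": 15},{"offset": [0,0,1],"spin": 0,"jaw": 15},{"offset": [0,0,0],"spin": 0,"jaw": 15},{"offset": [0,0,0],"spin": 0,"jaw": 15}])

```text
clock: 20.55
eef_pos: [578.5, -50.0, 307.1]
eef_rot: [3.142, 0.0, 0.061]
wrist_force: [0.1, -1.0, -1.0]
finger_gap: 20.0
```

Emit:
drive_tool(rows=[{"offset": [0,0,0.5],"spin": 0,"jaw": 15},{"offset": [0,0,0],"spin": 0,"jaw": 15},{"offset": [0,0,0],"spin": 0,"jaw": 15}])

```text
clock: 20.85
eef_pos: [578.6, -50.0, 306.7]
eef_rot: [3.142, -0.0, 0.061]
wrist_force: [0.0, 1.1, 1.1]
finger_gap: 19.4
```

```bash
python3 bm.py 225
```

```text
t 20.85 pos [578.6 -50.  306.7] F [0.  1.1 1.1] gap 19.434803940166862 j [-0.15  0.37  1.42 -0.    1.35  1.36]
offset now [  0.1  -0.7 -19.3] spin 0.0 tilt [ 0. -0. -1.]
toolx [0.998 0.061 0.   ] tooly [ 0.061 -0.998  0.   ]
wrist xmax 119.44210002003955
-70 901 y -10.3 9.3 z 226.0
40 1785 y -10.4 9.5 z 225.2
105 76 y -10.3 9.3 z 224.5
notch 165 y -20.1 19.8
fork 1859 y -20.7 19.5
scene xmax 121.61582946179686
-70 17 y 3.7 10.2 z 224.6
40 115 y -10.1 10.3 z 224.8
105 66 y -9.6 10.4 z 223.9
fork 172 y -21.0 20.1
```

Contact at the gable and the beam has started to tilt toward the fork. I'll lower a little more, then check.

Emit:
drive_tool(rows=[{"offset": [0,0,0.5],"spin": 0,"jaw": 15},{"offset": [0,0,0.5],"spin": 0,"jaw": 15},{"offset": [0,0,0],"spin": 0,"jaw": 15},{"offset": [0,0,0],"spin": 0,"jaw": 15}])

```text
clock: 21.35
eef_pos: [578.6, -50.0, 305.9]
eef_rot: [3.141, -0.001, 0.061]
wrist_force: [0.7, 0.6, 5.7]
finger_gap: 19.9
```

```bash
python3 bm.py 225
```

```text
t 21.35 pos [578.6 -50.  305.9] F [0.7 0.6 5.7] gap 19.852189869119346 j [-0.15  0.37  1.43  0.    1.35  1.36]
offset now [  0.   -0.7 -20.1] spin 0.0 tilt [ 0.001 -0.    -1.   ]
toolx [0.998 0.061 0.001] tooly [ 0.061 -0.998  0.   ]
wrist xmax 119.41668962906198
-70 902 y -10.3 9.2 z 225.8
40 1783 y -10.5 9.5 z 223.9
105 84 y -10.4 9.4 z 222.6
notch 146 y -20.1 19.9
fork 2569 y -20.6 19.5
scene xmax 120.54434641356352
-70 16 y 3.2 10.3 z 224.6
40 116 y -10.8 10.3 z 223.3
105 57 y -9.8 9.8 z 222.6
fork 186 y -20.8 20.3
```

The beam rests on both supports, so I'll release it gently and retreat.

Emit:
drive_tool(rows=[{"offset": [0,0,0],"spin": 0,"jaw": 22},{"offset": [0,0,0],"spin": 0,"jaw": 28},{"offset": [0,0,0],"spin": 0,"jaw": 40},{"offset": [0,0,0],"spin": 0,"jaw": 60},{"offset": [0,0,0],"spin": 0,"jaw": 60},{"offset": [0,0,-5],"spin": 0,"jaw": 60},{"offset": [0,0,-20],"spin": 0,"jaw": 60},{"offset": [0,0,-30],"spin": 0,"jaw": 60},{"offset": [0,0,-30],"spin": 0,"jaw": 60},{"offset": [0,0,-10],"spin": 0,"jaw": 60},{"offset": [0,0,0],"spin": 0,"jaw": 60},{"offset": [0,0,0],"spin": 0,"jaw": 60}])

```text
clock: 22.65
eef_pos: [578.4, -50.0, 399.1]
eef_rot: [-3.141, 0.002, 0.061]
wrist_force: [-0.7, 0.4, -1.2]
finger_gap: 59.6
```

```bash
python3 bm.py 224; python3 chk.py; python3 - <<'E'
import cv2,numpy as np
cv2.imwrite('pics/fin.png',np.vstack([cv2.imread('pics/bm_wrist.png')[:250],cv2.imread('pics/bm_scene.png')[110:310]]))
E
```

```text
t 22.65 pos [578.4 -50.  399.1] F [-0.7  0.4 -1.2] gap 59.59372607333302 j [-0.15  0.32  1.27 -0.    1.55  1.36]
offset now [ 0.3 -0.7 73.1] spin 0.0 tilt [-0.002  0.    -1.   ]
toolx [ 0.998  0.061 -0.002] tooly [ 0.061 -0.998 -0.   ]
wrist xmax 110.37210159804195
-130 159 y -9.6 8.7 z 226.6
-70 443 y -10.2 9.3 z 225.8
40 768 y -10.2 9.4 z 223.9
105 10 y -10.4 8.8 z 222.6
notch 64 y -20.1 19.4
fork 937 y -20.7 19.5
scene xmax 120.7922724709565
-130 61 y -9.7 10.1 z 226.1
-70 21 y -10.1 9.9 z 224.8
40 120 y -10.1 10.9 z 224.0
105 69 y -10.0 9.9 z 222.4
notch 53 y -23.9 23.8
fork 172 y -21.1 19.9
22.75 [578.45 -50.02 398.87] [-0.1  0.2 -0.9] 59.705948781005986
[[ 6  7  7  6  7  5  6  5  5  6]
 [ 2  2  3  3  5  5  6  6  6  5]
 [ 1  2  3 -2 -2  2  4  5  6  5]
 [ 3 20 41 27 13  3 -2  2  3  2]
 [11 50 85 84 72 40  4 -1  1  1]
 [27 76 97 98 93 58 16  3  2  2]
 [28 73 91 95 89 48 13  4  4  4]
 [12 39 68 78 70 28  7  5  5  5]
 [ 4 11 21 27 27 10  3  5  5  4]
 [ 4  4  4  6  6  3  5  5  5  5]
 [ 5  4  5  4  4  4  6  5  5  5]
 [ 5  6  5  5  4  5  5  5  5  5]]
```

View pics/fin.png

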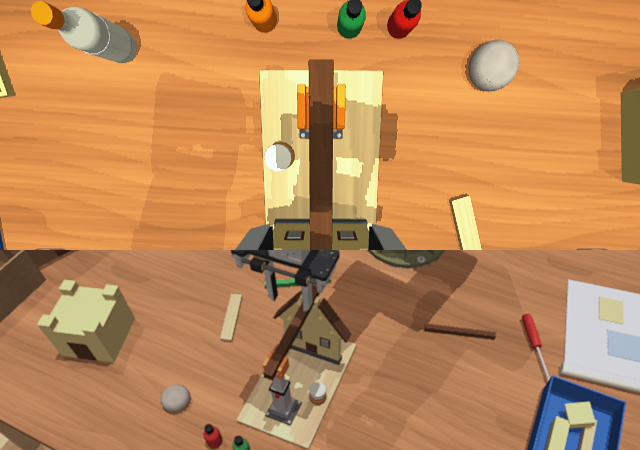

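The beam lies in the notch and the fork (wrist view, column 320, rows 60-250). The button is still popped and the arm is clear, so I'm handing in.

```bash
python3 -c "
from cell import manip
print(manip.sign_off())"
```

```text
the job is handed in; nothing more can be done
None
```

The job is handed in at about 23 s of the 61 s allowed; the hand-in gives no verdict.

**What I did:** I raised the prop in small steps until the scene camera showed the button pop out, at about 42 mm rise. I eased it down onto the button and let go. I then picked up the larger dark bar as the beam, lowered it into the notch and fork until it rested on both, and released it.

**Last checks:**
- **Prop:** the fork floor measured about 202–203 mm after release, so the prop origin is at about 52 mm. The red button was still showing after the beam was laid.
- **Beam:** its centre is about 0.4 mm off across and about 1 mm off along. Its top is about 225 mm high at mid-length, so its centre is about 215 mm up. It slopes about 2 mm from notch to fork.
- **Arm:** it is clear above the beam, with wrist force near zero.
- **Bystanders:** the things visible in the last pictures looked to be where they started. I did not measure their positions, and the lowest part of the scene was cropped out.

**False alarm:** at about 36 mm rise the red showing through the hole looked as if it might be a pop. There was no rise in force and the head kept rising, so I went on until the pop was clear.

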